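# Open the fibre box and steer the inspection mirror onto the connector

## Task

Take the pry blade from its stand and use it, not the fingers, to lever open the upright front cover of the white fibre box until it lies down, then stand the blade back in its stand. Then take the grip on top of the small mirror and turn the mirror until the inspection camera would see the connector stub inside the box reflected in it, and finish still gripping the mirror, holding it still at that angle (it springs back if let go). Leave the other things on the bench where they are.

Things in the scene. Friction and masses are not known exactly. Their poses are not given: they have to be found in the camera images.
- station: Fixed. Dark round foot (60 dia, 15 high) of the mirror, joined by a flat rail to a black box camera. Origin on the bench under the mirror's upright turning axis; +x points along the rail to the camera. The lens (32 dia, 62 above the bench) ends 166 from the axis, the camera's back at 253, its top at 84. It looks along -x straight at the mirror's axis.
- mirror: Upright mirror 64 wide in a black frame, 34 to 93 above the bench. Origin as the station's; +x is the normal of the reflecting face, which contains the turning axis. At rest +x points to the camera (yaw = the station's); it turns counter-clockwise from above (yaw grows) up to 1.4 rad against a spring of 0.06 Nm per rad. Stub seen: +x halves the angle between camera and stub.
- mirror_grip (a point): Where to grip the mirror: on the turning axis, 112 above the bench, in the aluminium bar on top of the mirror: 12 thick along the mirror's x, 44 long along its y, from 92 to 124 above the bench. Axes as the mirror's.
- sight: Not a touchable thing: the camera's line of sight after the mirror, turned by twice the mirror's turn. Origin as the station's; +x is the direction in which the line leaves the mirror (level, 62 above the bench).
- box: Fixed. White roofless box 84 deep (x), 100 wide (y), 98 high; origin under its centre. Front (-x) roughly faces the mirror, closed by the cover. Stands 165 to 200 from the mirror's axis, on the station's +y side. Inside, an 8 x 8 rail along y at x -28 to -20, z 90 to 98: between it and the cover is an open seam 11 wide (x -39 to -28), 90 long, free down to z = 20.
- marker (a point): Tip of the white connector stub (10 dia, 14 long, on a grey block) inside the box, pointing to the box's -x: at x = -18, y = 0, z = 62 in the box's frame. Visible from above between rail and back.
- cover: Aluminium plate 4 thick, 94 wide, 78 high over the box's front; origin mid lower edge, on the hinge (box x -41, z 22); +z runs up the plate, +x into the box when closed. Starts upright or up to 0.05 rad open; tips outwards (box -x) to 1.6 rad, lying level. Friction holds it to 0.3 to 0.6 rad; beyond, it falls open by itself.
- stand: Fixed. Grey block 52 (x) x 64 (y) x 75 high with an upright through slot 11 (x) x 24 (y) in its middle; origin under its centre.
- blade: Pry blade, about 70 g, standing in the stand, blade down. Origin at the underside of its collar, which rests on the stand's top (75 above the bench); +z up. Below the origin: flat steel blade 3 thick (x) x 16 wide (y), 60 long. Collar 34 x 40 x 5. Above: black handle 16 (x) x 24 (y), from 5 to 70 above the origin.
- blade_grip (a point): Where to grip the handle, 42 above the blade's origin.
- blade_tip (a point): Lower end of the blade, 60 below its origin.
- spool: Bystander, leave alone: fibre spool standing on a flange, black, 110 dia, 50 high. Origin at its underside.
- bottle: Bystander, leave alone: white plastic bottle, 56 dia, 140 high. Origin at its underside.
- driver: Bystander, leave alone: screwdriver lying down, about 200 long. Origin at its underside.
- jar: Bystander, leave alone: small amber jar, 48 dia, 45 high. Origin at its underside.
- carton: Bystander, leave alone: cardboard carton 90 x 60 x 40. Origin at its underside.
- tray: Bystander, leave alone: white four-part tray 90 x 70 x 20. Origin at its underside.
- post: Bystander, leave alone: upright aluminium post, 25 dia, 75 high. Origin at its underside.

How it is judged:
By the outcome, as a careful person would: the job done as asked, in the order asked, and still so for the second after the job is handed in, while the arm keeps its last pose, push and grip.
It also fails if it takes over 59 s, if anything falls off the work surface, if the arm or the gripper's body presses on something with over 40 N, if the wrist force passes 120 N, or if a joint passes its speed limit or range.

## Robot

A 7-joint arm with a two-finger parallel gripper is mounted at the origin on the work surface. World frame = base frame: x ahead of the robot, y to its left, z up, the work surface at z = 0. Lengths are in mm, angles in rad, forces in N, time in s.
With the tool pointing down it reaches from about 400 to 875 mm from the base axis. Payload 4.4 kg.
Tool frame: the origin (TCP) lies midway between the tips of the shut fingers; the grasp point (between the pads) lies ctrl.grip_depth behind it (ctrl.grip_depth is the distance from the TCP to the grasp point, in mm); z points along the fingers, y is the line along which they close (so a half turn about z gives the same grasp; the last joint's range is limited). The gripper opens to 85 mm and grips with 20 to 120 N. Pads are 22 mm wide; open, the fingers measure 114 mm over their backs; the gripper's body (76 mm by 85 mm) begins 54 mm behind the grasp point. The pads swing forward as they close: fully open they stand 13 mm farther back than shut.
Start: joints at [1.097, 0.628, 0.038, 1.517, -0.027, 0.996, -0.02], TCP at [257.812, -596.7, 231.313] pointing down, gripper open.
Joint ranges: [-3.06, 3.06], [-0.37, 2.12], [-1.25, 1.32], [0.18, 2.47], [-1.1, 4.24], [0.23, 1.98], [-2.94, 2.94]. Speed limits (rad/s): [2.57, 2.57, 3.14, 3.14, 3.14, 3.14, 3.14].

## Interface

Orientations are given as [roll, pitch, yaw] about the fixed x, y, z axes, in that order (R = Rz(yaw) Ry(pitch) Rx(roll)).
In Python, from cell import ctrl gives the robot as it stands.
- The arm moves only by the tool carry_out, never from a script. Its argument "deltas" is one flat list of numbers, 7 for each row, row after row: the turn, a rotation vector about the tool's x, y, z in degrees, then the shift along the tool's x, y, z in m, then the closure, from -1 (fully open) to 1 (shut). In form: [wx, wy, wz, dx, dy, dz, claw, wx, wy, wz, dx, dy, dz, claw, ...]. A call has 1 to 12 rows; each row shifts and turns the commanded pose from where the row before left it, along the tool's axes as they then stand; what a row does not reach is not made up. A row lasts 1/8 s, in which the tool goes at most 62.5 mm and 10.7 degrees, less where a joint would pass 70% of its speed; a pose out of reach is approached as far as the arm can. A call with a gripper value outside its range is refused whole. The fingers move at their own pace and stop on an object; the grip force is fixed at half the most. Time passes only in rows, so rows that do not move let the fingers close. It gives the time, the measured TCP pose, the force, the opening and the grip force at its end, in the units of the state.
- ctrl.read_state(): the state, without advancing time (a new reading comes with each control period).
- ctrl.get_image(name): name is "side" or "top"; returns the picture (480x640x3 uint8, red, green, blue); there is no depth.
- ctrl.calibration(name): a dict with "mtx" (3x3 intrinsics, pixels), "R" (3x3) and "t" (3): a world point X has camera coordinates R X + t. Camera axes: x right, y down, z forward; pixel columns grow to the right and rows downward; lengths in mm; the calibration is good to about 2 mm. A picture is of the moment at which its call begins. calibration takes no time and is no camera call.
- ctrl.finish_job(): hands the job in; it is judged then, once.
The state is a dict: "clock": time; "qpos": joint angles; "qd": joint speeds; "tau": joint torques, N m; "eef_pos": TCP position; "tool_rot": TCP orientation; "force": force on the tool from outside, world axes, zero at the start; "torque": the same for the moment, N m; "width": finger opening in mm; "gripper_force": force on a finger pad.
Only numpy, scipy, OpenCV 4.12 (cv2) and the standard library are available. Lean on these libraries where they do the work, as an engineer would, in place of code of your own. Each camera call takes 0.05 s, during which the arm holds its last target. There are 200 camera calls.

## Working session

There is one attempt and no reset: what is moved stays moved. The work goes in short steps, Python scripts to look and compute and a tool call to move; the robot and the scene stay as the last step left them, time stands still between calls to the robot, and variables do not carry over. Pictures are saved under pics/ and viewed, at most 10 in all, crops included, and the job is handed in when it is done.

Besides the shell and the picture viewer there is one more tool, called after "Request:" by a JSON object that holds its "op" and its "data". carry_out: Moves the arm, as the interface text tells. Its arguments: {"type":"object","properties":{"deltas":{"type":"array"}},"required":["deltas"]}

```bash
mkdir -p pics; ls
python3 - <<'E'
from cell import ctrl
import cv2,numpy as np
for n in("side","top"):
    im=ctrl.get_image(n); cv2.imwrite(f"pics/{n}0.png",im[:,:,::-1])
    c=ctrl.calibration(n); R=np.array(c["R"]);print(n,c["mtx"],R.round(3).tolist(),(-R.T@np.array(c["t"])).round(0))
print(ctrl.grip_depth,ctrl.read_state())
E
```

```text
pics
side [[549.10736369   0.         321.70164181]
 [  0.         549.10736369 238.70530168]
 [  0.           0.           1.        ]] [[-0.865, -0.502, 0.015], [-0.314, 0.517, -0.796], [0.392, -0.693, -0.605]] [  1. 959. 923.]
top [[452.30628577   0.         314.45087194]
 [  0.         452.30628577 233.96042626]
 [  0.           0.           1.        ]] [[-0.002, -1.0, -0.01], [-0.996, 0.003, -0.088], [0.088, 0.01, -0.996]] [ 452.   17. 1042.]
18.700000000000003 {'clock': 0.1, 'qpos': array([ 1.09718578,  0.62924538,  0.0384742 ,  1.5182327 , -0.0269845 ,
        0.99634534, -0.02001492]), 'qd': array([-0.00138051, -0.00222879,  0.00053666, -0.00214977,  0.00063494,
        0.00029136,  0.00017395]), 'tau': array([ 3.75885182e-03, -5.64523280e+01,  1.23071004e+00, -1.93970436e+01,
        1.13146429e-02,  5.54146391e-03,  1.06055154e-05]), 'eef_pos': array([ 257.57869356, -596.18094679,  230.49825344]), 'tool_rot': array([-3.13988124e+00,  4.67236067e-05,  4.07781083e-01]), 'force': array([ 0.353588  , -0.92530702, -0.10036273]), 'torque': array([-0.03804865,  0.00172559,  0.03120754]), 'gripper_force': 0.0, 'width': 85.88534027586576}
```

View pics/side0.png

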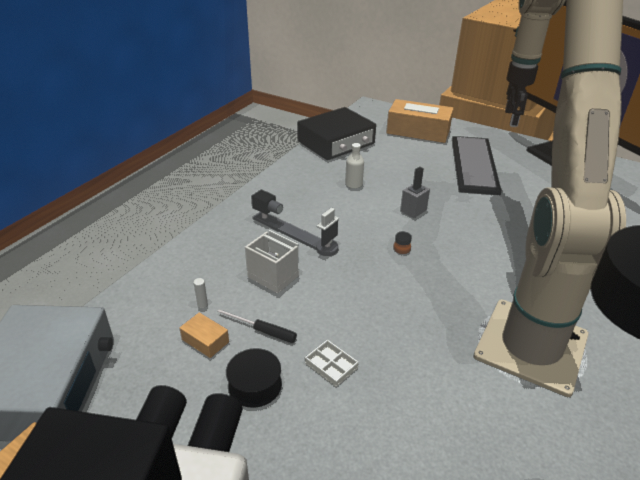

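View pics/top0.png

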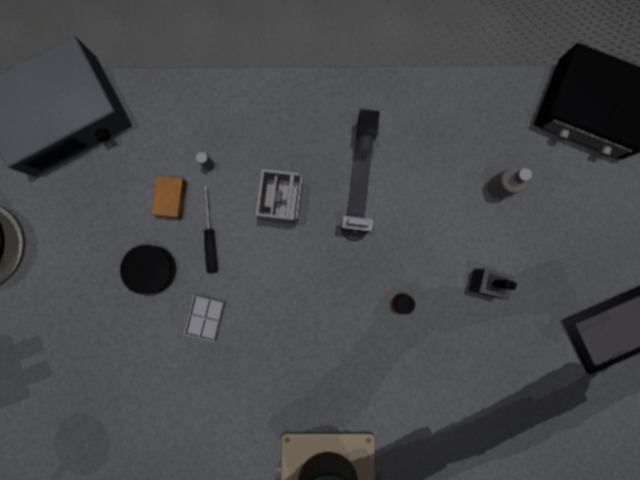

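The side view shows the blade in its stand (~415,195), the mirror (~328,230), and the box (~272,262). The top view shows the stand at ~(492,283), the mirror at (357,225), and the box at (280,195). Next I'll enlarge these.

Run:
```python
import cv2,numpy as np
t=cv2.imread("pics/top0.png");s=cv2.imread("pics/side0.png")
def crop(im,x,y,w,h,k):
    c=cv2.resize(im[y:y+h,x:x+w],None,fx=k,fy=k,interpolation=cv2.INTER_CUBIC)
    c=cv2.convertScaleAbs(c,alpha=1.5)
    for i in range(0,w,10):
        cv2.line(c,(i*k,0),(i*k,6 if i%50 else 14),(0,255,255),1)
        if i%20==0: cv2.putText(c,str(x+i),(i*k,24),0,.35,(0,255,255))
    for j in range(0,h,10):
        cv2.line(c,(0,j*k),(6,j*k),(0,255,255),1)
        if j%20==0:cv2.putText(c,str(y+j),(8,j*k+4),0,.35,(0,255,255))
    return c
cv2.imwrite("pics/a.png",crop(t,250,100,133,145,4)); 
A=crop(t,250,160,130,80,6);cv2.imwrite("pics/a.png",A)
B=np.zeros((600,800,3),np.uint8)
B[:540,:480]=crop(s,240,180,120,120,6)[:540,:480] if 0 else 0
b=crop(s,240,185,110,120,5);B[:600,:550]=b
b=crop(s,395,160,50,60,5);B[:300,550:800]=b
b=crop(t,465,260,60,45,4);B[320:500,555:795]=b
cv2.imwrite("pics/b.png",B)
```

```text
(no output)
```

View pics/a.png

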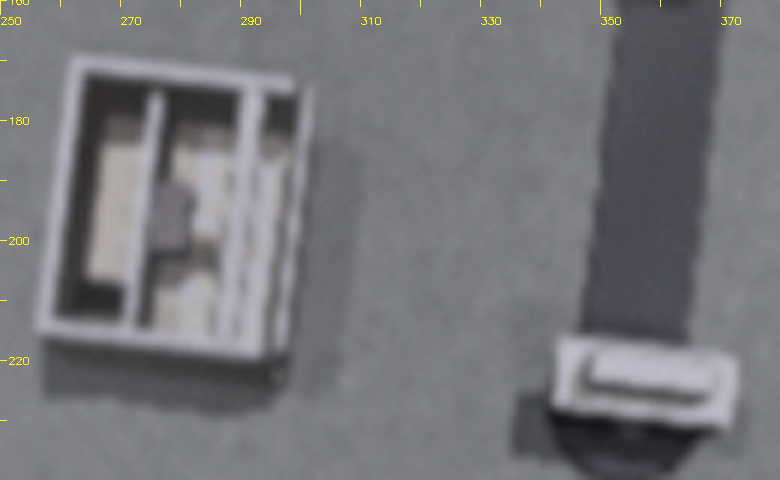

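View pics/b.png

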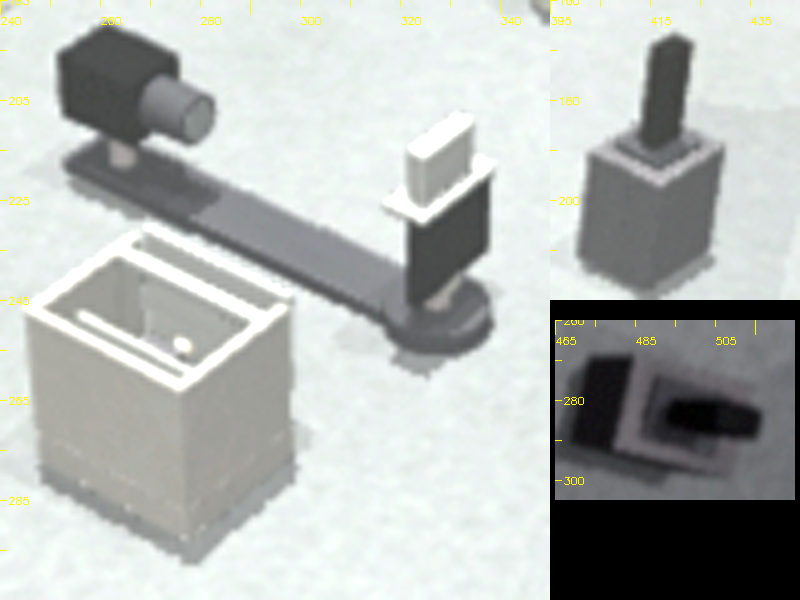

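The crops show the box's top corners and rail at about (262,169)–(297,220) in the top view. The mirror bar is at about (359,222), the cover strip runs (301,174)–(296,218), and the stand's top is at (484,269)–(510,297). I'll fit the poses from both views, leaving the heights free as a check.

```bash
cat > h.py <<'E'
from cell import ctrl
import numpy as np
from scipy.optimize import least_squares
C={n:ctrl.calibration(n) for n in("side","top")}
def proj(n,X):
    c=C[n];p=(np.array(X)@np.array(c["R"]).T+np.array(c["t"]))@np.array(c["mtx"]).T
    return p[:,:2]/p[:,2:]
def place(p,L):
    x,y,a,dz=p;L=np.array(L,float);c,s=np.cos(a),np.sin(a)
    return np.c_[x+c*L[:,0]-s*L[:,1],y+s*L[:,0]+c*L[:,1],L[:,2]+dz]
def fit(obs,p0):
    def f(p):
        return np.concatenate([(proj(n,place(p,[o[:3] for o in obs[n]]))-[o[3:] for o in obs[n]]).ravel() for n in obs])
    r=least_squares(f,p0,loss="soft_l1"); return r.x,f(r.x).reshape(-1,2)
E
cat > fit1.py <<'E'
from h import *
np.set_printoptions(suppress=True,precision=2)
box={"top":[(42,50,98,262,169.2),(42,-50,98,256.3,215.3),(-28,45,98,294.2,174.2),(-28,-45,98,290,217.5)],
"side":[(42,50,98,245.6,247),(42,-50,98,276.4,262.6)]}
# decide +y sense: box +x ~ world +y => box +y ~ world -x ; swap labels
box={k:[(a,-b,c,u,v) for a,b,c,u,v in L] for k,L in box.items()}
r=fit(box,[640,90,1.5,0]);print("box",r[0],r[1].tolist())
pb=r[0]
st={"top":[(-26,32,75,480,292.5),(26,32,75,484.2,269.2),(-26,-32,75,510,297.5),(26,-32,75,516,274.5)],
"side":[(26,32,75,402.6,190),(-26,32,75,417,197.4),(-26,-32,75,430,190),(-26,32,0,414.6,219.6),(26,32,0,400.6,212.4),(-26,-32,0,427.4,212.4)]}
r=fit(st,[350,-400,0,0]);print("stand",r[0],r[1].tolist())
ps=r[0]
print("handle top proj",proj("side",place(ps,[(0,0,145)])),proj("top",place(ps,[(0,0,145)])))
# mirror bar top face corners
mi={"top":[(6,22,124,348.3,218.3),(6,-22,124,369.7,220.8),(-6,22,124,347.5,224.7),(-6,-22,124,368.7,226.7),(6,32,93,342.8,216.2),(6,-32,93,373,219.5),(-6,-32,93,371,231.5),(-6,32,93,341.7,228.5)],
"side":[(6,22,124,321.4,216),(6,-22,124,332,207.4),(-6,-22,124,334.6,209.4),(-6,22,124,324,217.6)]}
r=fit(mi,[580,-80,-.1,0]);print("mirror",r[0],r[1].tolist());pm=r[0]
d=pb[:2]-pm[:2];print("dist",np.hypot(*d),"bearing",np.arctan2(d[1],d[0]))
for nm,q in(("box",(pb,[(-43,47,100),(-43,-47,100),(-39,47,100),(-39,-47,100),(-28,45,98),(-20,45,98),(-18,0,62)])),("cam",(pm,[(253,0,84),(166,0,62),(0,0,0),(30,0,15),(-30,0,15)]))):
    for n in C: print(nm,n,proj(n,place(*q)).round(1).tolist())
E
python3 fit1.py
```

```text
box [620.88 101.6    1.46  -0.45] [[-0.12122381891947498, -0.4620351117135897], [-0.08282812501079206, -0.15615132149136457], [0.10937400875957337, 0.30588210498078183], [-0.5255028915916, -1.1395040007754744], [0.5788476549683992, -0.1258310693740725], [1.3504145800117158, 0.3536973576435116]]
stand [ 432.37 -362.06  -25.36   -4.31] [[0.07869733310428728, -0.8378295741155739], [0.5356207096919547, -1.4767525580726897], [-0.15368204551668896, 0.9194957968314839], [-1.6223266202498507, -0.09715378675878128], [0.4903331287140986, 1.1480308305483788], [0.8492074785742716, 0.5866550714715117], [0.5425194308080563, -0.5638778835316032], [0.16198641203709485, -0.14240788234849333], [-0.13608200754725885, 0.04280402291837504], [-0.22340012583498492, -1.747222625099198]]
handle top proj [[419.81 169.33]] [[511.17 283.72]]
mirror [557.96 -63.8   -0.12  -2.18] [[-0.3169397172999311, -0.5077036969540245], [-0.33261839816117345, -0.4309993072740781], [-0.19465778692318736, -1.1239504727757037], [0.012979588139444331, -0.5385736167774553], [-0.44470023252932833, 2.8415974534914312], [-0.5461638572118659, 3.171030833083421], [0.8238059241212454, -3.220101514357424], [-0.0064853647140239445, -3.8613527758781743], [0.92960719502139, -0.3306145114210324], [0.5512248442382202, 0.697068086344899], [1.6803307003362988, 0.31459608284853857], [2.0921635246336336, -0.2495572949059408]]
dist 176.96291594530211 bearing 1.20728994440464
box side [[299.3, 244.2], [270.0, 230.2], [298.3, 245.0], [269.0, 231.0], [294.8, 247.5], [292.7, 249.1], [278.4, 254.0]]
box top [[296.4, 217.9], [301.4, 174.1], [294.5, 217.7], [299.5, 173.9], [289.5, 216.4], [285.7, 216.0], [288.4, 197.7]]
cam side [[257.4, 192.8], [281.0, 210.0], [328.3, 250.4], [319.6, 241.8], [337.4, 250.4]]
cam top [[369.9, 109.7], [364.4, 151.2], [353.7, 228.1], [355.7, 214.5], [352.7, 240.4]]
```

Request:
{"op": "carry_out", "data": {"deltas": [0,0,-10.7,0,0,0,-1,0,0,-10.7,0,0,0,-1,0,0,-10.7,0,0,0,-1,0,0,-10.7,0,0,0,-1,0,0,-10.7,0,0,0,-1,0,0,0,0.0446,0.0195,0,-1,0,0,0,0.0446,0.0195,0,-1,0,0,0,0.0446,0.0195,0,-1,0,0,0,0.0446,0.0195,0,-1,0,0,0,0.0446,0.0195,0,-1,0,0,0,0.0446,0.0195,0,-1]}}

```text
clock: 1.48
eef_pos: [433.1, -361.3, 231.0]
tool_rot: [-3.141, -0.0, 1.341]
force: [0.8, 0.1, -0.1]
width: 85.3
gripper_force: 0.0
```

```bash
cat > fit2.py <<'E'
exec(open("fit1.py").read().split("r=fit(box")[0])
import cv2
def fit(obs,p0):
    f=lambda p:np.concatenate([(proj(n,place([*p,0],[o[:3] for o in obs[n]]))-[o[3:] for o in obs[n]]).ravel() for n in obs])
    r=least_squares(f,p0,loss="soft_l1");return r.x,f(r.x)
src=open("fit1.py").read()
st=eval(src[src.index("st={")+3:src.index("r=fit(st")])
mi=eval(src[src.index("mi={")+3:src.index("r=fit(mi")])
mi["top"]=mi["top"][:4]
pb,e1=fit(box,[620,100,1.46]);ps,e2=fit(st,[432,-362,-.22]);pm,e3=fit(mi,[558,-64,-.1])
P=dict(box=pb,stand=ps,mirror=pm)
if __name__=="__main__":
    print(pb,ps,pm,[np.sqrt((e**2).mean()) for e in(e1,e2,e3)])
    im={n:cv2.imread(f"pics/{n}0.png") for n in C}; new={n:ctrl.get_image(n)[:,:,::-1].copy() for n in C}
    def boxl(x0,x1,y0,y1,z0,z1):
        v=[(x,y,z) for x in(x0,x1) for y in(y0,y1) for z in(z0,z1)]
        return [(v[i],v[j]) for i in range(8) for j in range(i) if sum(a!=b for a,b in zip(v[i],v[j]))==1]
    M=[(pb,boxl(-42,42,-50,50,0,98)+boxl(-28,-20,-45,45,90,98)),(ps,boxl(-26,26,-32,32,0,75)+boxl(-8,8,-12,12,80,145)),(pm,boxl(-6,6,-22,22,92,124)+[((166,0,62),(253,0,84)),((0,0,15),(166,0,15))])]
    def crop(n,I,x,y,w,h,k,draw=True):
        c=cv2.convertScaleAbs(cv2.resize(I[y:y+h,x:x+w],None,fx=k,fy=k,interpolation=cv2.INTER_CUBIC),alpha=1.5)
        if draw:
            for p,L in M:
                for a,b in L:
                    q=(proj(n,place([*p,0],[a,b]))-[x,y]+.5)*k
                    cv2.line(c,*[tuple(int(u) for u in t) for t in q],(0,0,255),1)
        return c
    B=np.zeros((600,800,3),np.uint8)
    B[:300,:480]=crop("side",im["side"],240,190,120,75,4)
    B[300:,:520]=crop("top",im["top"],250,105,130,150,4)[260:560]
    B[:260,490:770]=crop("side",im["side"],390,165,70,65,4)
    B[310:510,530:800]=crop("top",new["top"],455,235,54,40,5)
    b=crop("top",im["top"],470,255,54,45,5);B[310:535,530:800]=b
    cv2.imwrite("pics/c.png",B)
    D=np.zeros((440,800,3),np.uint8)
    D[:,:400]=crop("side",new["side"],380,110,100,110,4);D[:,400:]=crop("top",new["top"],450,230,100,110,4)
    cv2.imwrite("pics/d.png",D)
E
python3 fit2.py
```

```text
[620.76 101.62   1.46] [ 431.92 -359.66   -0.22] [557.43 -63.07  -0.11] [np.float64(0.5985363514711977), np.float64(0.9652452512309326), np.float64(0.8910012929743594)]
```

View pics/c.png

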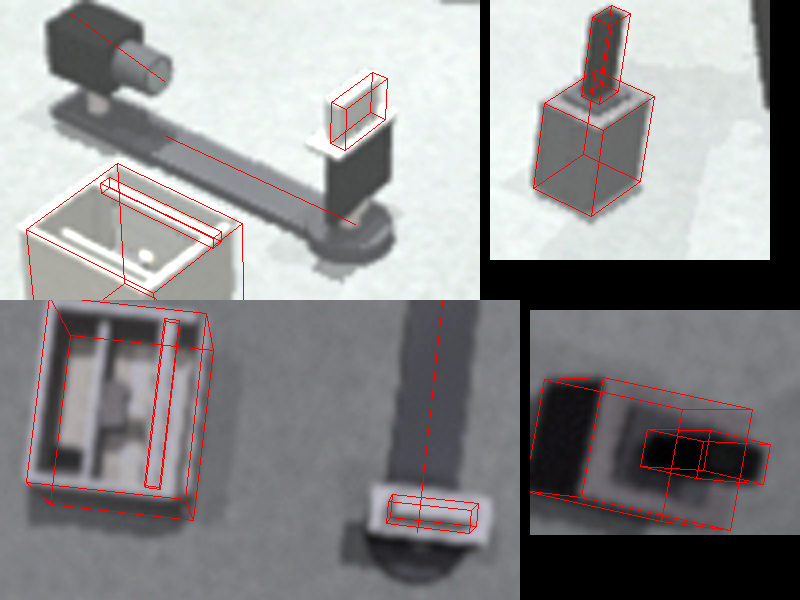

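View pics/d.png

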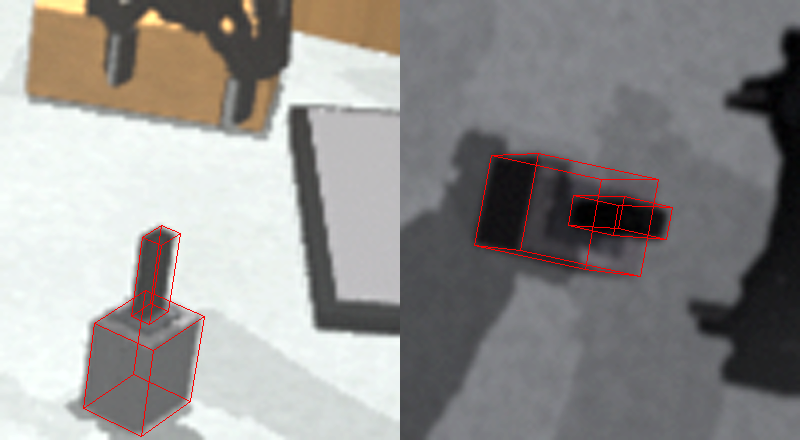

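Run:
```python
from h import *
for n in C: print(n,proj(n,[(433,-361,244),(433,-361,231)]).tolist())
```

```text
side [[424.1221058691663, 136.33007699420887], [423.51493067957983, 140.64723967223847]]
top [[535.5793355775114, 284.6201058292694], [532.0860913951716, 284.449720589529]]
```

Request:
{"op": "carry_out", "data": {"deltas": [0,0,0,0,0,0.045,-1,0,0,0,0,0,0.045,-1,0,0,0,0,0,0.0425,-1,0,0,0,0,0,0,-1,0,0,0,0,0,0,1,0,0,0,0,0,0,1,0,0,0,0,0,0,1,0,0,0,0,0,0,1,0,0,0,0,0,0,1]}}

```text
clock: 2.7
eef_pos: [432.9, -363.1, 99.8]
tool_rot: [3.14, 0.001, 1.341]
force: [-1.2, 0.0, 5.9]
width: 15.3
gripper_force: 59.2
```

Request:
{"op": "carry_out", "data": {"deltas": [0,0,0,0,0,-0.02,1,0,0,0,0,0,-0.04,1,0,0,0,0,0,-0.045,1,0,0,0,0,0,-0.045,1,0,0,10.4,0,0,0,1,0,0,10.4,0,0,0,1,0,0,10.4,0,0,0,1,0,0,10.4,0,0,0,1,0,0,10.4,0,0,0,1,0,0,10.4,0,0,0,1,0,0,10.4,0,0,0,1,0,0,10.4,0,0,0,1]}}

```text
clock: 4.2
eef_pos: [432.4, -362.3, 248.7]
tool_rot: [-3.141, 0.0, -0.116]
force: [0.1, 0.0, -0.5]
width: 15.1
gripper_force: 58.5
```

Request:
{"op": "carry_out", "data": {"deltas": [0,0,0,0.0134,-0.0449,0,1,0,0,0,0.0134,-0.0449,0,1,0,0,0,0.0134,-0.0449,0,1,0,0,0,0.0134,-0.0449,0,1,0,0,0,0.0134,-0.0449,0,1,0,0,0,0.0134,-0.0449,0,1,0,0,0,0.0134,-0.0449,0,1,0,0,0,0.0134,-0.0449,0,1,0,0,0,0.0134,-0.0449,0,1,0,0,0,0.0134,-0.0449,0,1,0,0,0,0,0,0.04,1,0,0,0,0,0,0.008,1]}}

```text
clock: 5.7
eef_pos: [613.0, 69.0, 198.2]
tool_rot: [3.14, 0.006, -0.11]
force: [0.8, -0.8, -0.3]
width: 15.6
gripper_force: 58.8
```

Run:
```python
from fit2 import *
new={n:ctrl.get_image(n)[:,:,::-1].copy() for n in C}
B=np.zeros((500,800,3),np.uint8)
p=ctrl.read_state();print(p["eef_pos"],p["tool_rot"])
def crop(n,x,y,w,h,k):
    c=cv2.convertScaleAbs(cv2.resize(new[n][y:y+h,x:x+w],None,fx=k,fy=k,interpolation=cv2.INTER_CUBIC),alpha=1.4)
    T=p["eef_pos"];R=p["tool_rot"][2]
    for L in ([(0,8,-84.8),(0,-8,-84.8),(0,-8,-24.8),(0,8,-24.8),(0,8,-84.8)],):
        # blade x along tool y (dir yaw-pi/2), width along yaw
        X=place([T[0],T[1],R-np.pi/2,T[2]],L);q=((proj(n,X)-[x,y]+.5)*k).astype(np.int32);cv2.polylines(c,[q],False,(0,0,255))
    for L in ([(-39,45,98),(-28,45,98),(-28,-45,98),(-39,-45,98),(-39,45,98)],):
        q=((proj(n,place([*pb,0],L))-[x,y]+.5)*k).astype(np.int32);cv2.polylines(c,[q],False,(0,255,0))
    return c
B[:,:400]=crop("side",240,170,80,100,5);B[:,400:]=crop("top",245,140,80,100,5)
cv2.imwrite("pics/e.png",B)
```

```text
[614.4   67.77 200.04] [ 3.14  0.   -0.11]
```

View pics/e.png

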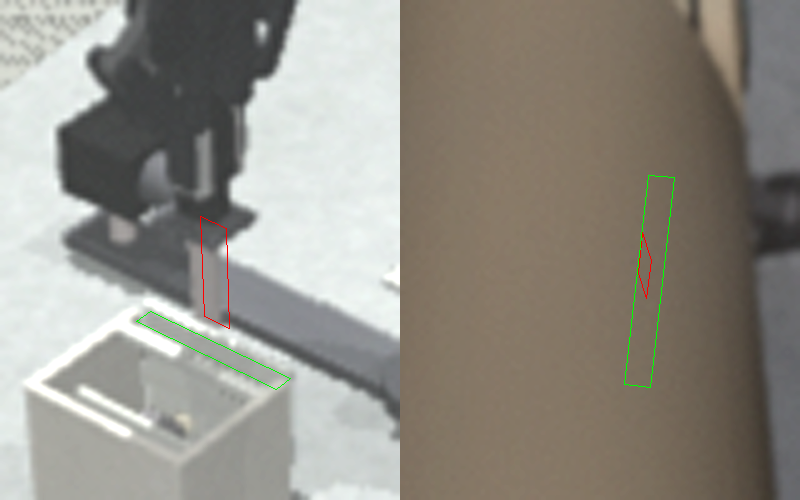

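The blade hangs over the seam in the side view: its tip is at crop (203,318), over the gap between the rail and the cover. It sits slightly along its own width, which is harmless. Inserting.

Request:
{"op": "carry_out", "data": {"deltas": [0,0,0,0,0,0.015,1,0,0,0,0,0,0.015,1,0,0,0,0,0,0.015,1,0,0,0,0,0,0.015,1,0,0,0,0,0,0,1]}}

```text
clock: 6.42
eef_pos: [614.1, 68.7, 139.1]
tool_rot: [3.141, 0.003, -0.111]
force: [0.1, -0.2, -0.3]
width: 15.3
gripper_force: 58.8
```

Request:
{"op": "carry_out", "data": {"deltas": [0,0,0,0,0.006,0,1,0,0,0,0,0.006,0,1,0,0,0,0,0.006,0,1,0,0,0,0,0.006,0,1,0,0,0,0,0.006,0,1,0,0,0,0,0.006,0,1,0,0,0,0,0.006,0,1,0,0,0,0,0.006,0,1,0,0,0,0,0.004,0,1,0,0,0,0,0,0,1,0,0,0,0,0,0,1,0,0,0,0,0,0,1]}}

```text
clock: 7.92
eef_pos: [609.6, 17.5, 140.8]
tool_rot: [-3.141, -0.0, -0.11]
force: [0.7, 0.7, -0.7]
width: 15.0
gripper_force: 58.8
```

Request:
{"op": "carry_out", "data": {"deltas": [0,0,0,0,0,-0.03,1,0,0,0,0,0,-0.04,1,0,0,0,0,0,-0.04,1]}}

```text
clock: 8.3
eef_pos: [609.3, 17.4, 251.8]
tool_rot: [-3.142, 0.0, -0.11]
force: [0.2, -0.3, -1.4]
width: 15.3
gripper_force: 58.7
```

Run:
```python
from fit2 import *
i=ctrl.get_image("side")[150:300,220:420,::-1]
cv2.imwrite("pics/f.png",cv2.resize(i,None,fx=4,fy=4,interpolation=cv2.INTER_CUBIC))
print(ctrl.read_state()["eef_pos"])
```

```text
[612.6   17.36 257.75]
```

View pics/f.png

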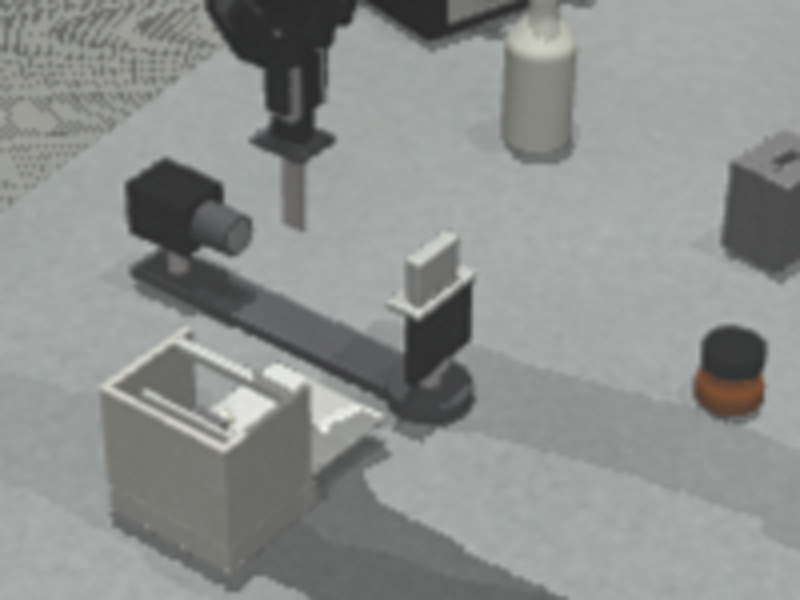

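The cover lies flat in front of the box and the mirror is untouched. Now I'll return the blade to the stand.

Request:
{"op": "carry_out", "data": {"deltas": [0,0,0,-0.01523,0.04417,0,1,0,0,0,-0.01523,0.04417,0,1,0,0,0,-0.01523,0.04417,0,1,0,0,0,-0.01523,0.04417,0,1,0,0,0,-0.01523,0.04417,0,1,0,0,0,-0.01523,0.04417,0,1,0,0,0,-0.01523,0.04417,0,1,0,0,0,-0.01523,0.04417,0,1,0,0,0,-0.01523,0.04417,0,1]}}

```text
clock: 9.48
eef_pos: [428.9, -364.0, 250.8]
tool_rot: [3.142, -0.0, -0.11]
force: [0.0, 0.5, -0.2]
width: 15.3
gripper_force: 58.8
```

Request:
{"op": "carry_out", "data": {"deltas": [0,0,-10.4,0,0,0,1,0,0,-10.4,0,0,0,1,0,0,-10.4,0,0,0,1,0,0,-10.4,0,0,0,1,0,0,-10.4,0,0,0,1,0,0,-10.4,0,0,0,1,0,0,-10.4,0,0,0,1,0,0,-10.4,0,0,0,1,0,0,0,0,0,0.03,1,0,0,0,0,0,0.03,1,0,0,0,0,0,0,1,0,0,0,0,0,0,1]}}

```text
clock: 10.98
eef_pos: [430.2, -363.2, 191.7]
tool_rot: [3.14, 0.0, 1.342]
force: [0.9, 0.2, -0.9]
width: 15.4
gripper_force: 58.8
```

Run:
```python
from fit2 import *
s=ctrl.read_state();i=ctrl.get_image("side")[130:230,370:470,::-1]
cv2.imwrite("pics/g.png",cv2.resize(i,None,fx=6,fy=6,interpolation=cv2.INTER_CUBIC))
print(s["eef_pos"],s["tool_rot"])
```

```text
[ 430.15 -363.16  191.7 ] [3.14 0.   1.34]
```

View pics/g.png

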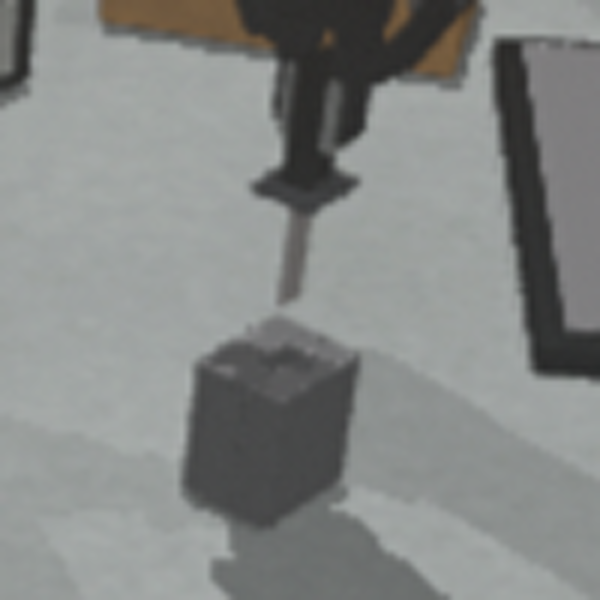

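Request:
{"op": "carry_out", "data": {"deltas": [0,0,0,0.001,0.0023,0,1,0,0,0,0,0,0.02,1,0,0,0,0,0,0.01,1,0,0,0,0,0,0.01,1,0,0,0,0,0,0,1]}}

```text
clock: 11.65
eef_pos: [431.7, -362.2, 150.3]
tool_rot: [-3.141, -0.001, 1.342]
force: [-0.3, 0.1, -1.5]
width: 15.3
gripper_force: 58.8
```

Request:
{"op": "carry_out", "data": {"deltas": [0,0,0,0,0,0.015,1,0,0,0,0,0,0.015,1,0,0,0,0,0,0.01,1,0,0,0,0,0,0.007,1,0,0,0,0,0,0,1,0,0,0,0,0,0,1]}}

```text
clock: 12.4
eef_pos: [432.2, -362.6, 104.1]
tool_rot: [3.141, 0.0, 1.342]
force: [0.7, -0.1, -0.6]
width: 15.5
gripper_force: 58.8
```

Request:
{"op": "carry_out", "data": {"deltas": [0,0,0,0,0,0.003,1,0,0,0,0,0,0.002,1,0,0,0,0,0,0,1]}}

```text
clock: 12.78
eef_pos: [432.1, -362.6, 99.8]
tool_rot: [3.141, 0.001, 1.341]
force: [-0.6, 1.0, 6.5]
width: 15.1
gripper_force: 59.8
```

Request:
{"op": "carry_out", "data": {"deltas": [0,0,0,0,0,0,-1,0,0,0,0,0,0,-1,0,0,0,0,0,0,-1,0,0,0,0,0,0,-1,0,0,0,0,0,-0.02,-1,0,0,0,0,0,-0.04,-1,0,0,0,0,0,-0.045,-1,0,0,0,0,0,-0.045,-1,0,0,-6.8,0,0,0,-1,0,0,0,0,0,0,-1]}}

```text
clock: 14.02
eef_pos: [431.8, -362.5, 249.2]
tool_rot: [3.141, 0.0, 1.459]
force: [-0.3, -0.4, -0.6]
width: 85.5
gripper_force: 0.0
```

Run:
```python
from fit2 import *
# station yaw from rail edges (z=~? use rail top ~6) & camera top; unproject onto plane
def un(n,uv,z):
    c=C[n];R=np.array(c["R"]);o=-R.T@np.array(c["t"]);d=R.T@np.linalg.inv(c["mtx"])@np.array([*uv,1]);return o+d*(z-o[2])/d[2]
g=lambda x,y:(250+x/6-.5+.5/6,160+y/6-.5+.5/6)
for z in(5,):
  for a,b in((g(612,0),g(580,338)),(g(721,0),g(689,338))):
    A,B=un("top",a,z),un("top",b,z);print(A,B,np.arctan2(*(A-B)[1::-1]))
im=cv2.imread("pics/top0.png")
big=cv2.cvtColor(im,cv2.COLOR_BGR2GRAY).astype(float)
# subpixel rail edges per row, rows 165..212
L,Rr=[],[]
for r in range(166,213):
    row=cv2.GaussianBlur(big[r:r+1],(3,1),0)[0];d=np.diff(row)
    xl=340+np.argmin(d[340:358]);xr=358+np.argmax(d[358:376])
    sub=lambda k,s:(lambda a,b,c:k+.5+.5*(a-c)/(a-2*b+c+1e-9))(s*d[k-1],s*d[k],s*d[k+1])
    L.append((sub(xl,-1),r));Rr.append((sub(xr,1),r))
for E in(L,Rr):
    W=np.array([un("top",e,5) for e in E]);f=np.polyfit(W[:,0],W[:,1],1)
    res=W[:,1]-np.polyval(f,W[:,0]);k=abs(res)<2;f=np.polyfit(W[k,0],W[k,1],1);print("rail yaw",np.arctan(f[0]),"y at x=557",np.polyval(f,557),k.sum(),res[k].std())
for n in C:print(n,proj(n,place([*pb,0],[(-18,0,62)])))
print(pm,pb)
```

```text
[717.98 -59.76   5.  ] [585.56 -46.28   5.  ] -0.1014399298672933
[ 717.79 -102.1     5.  ] [585.44 -88.17   5.  ] -0.10490637027652619
rail yaw -0.12185413075704732 y at x=557 -41.97232355722538 47 0.5796139752718871
rail yaw -0.11911963698635114 y at x=557 -84.67292336366518 47 0.4486389014848602
side [[278.45 253.9 ]]
top [[288.33 197.73]]
[557.43 -63.07  -0.11] [620.76 101.62   1.46]
```

```bash
cat > snap.py <<'E'
from fit2 import *
from scipy.ndimage import map_coordinates,gaussian_filter
G={n:gaussian_filter(cv2.cvtColor(cv2.imread(f"pics/{n}0.png"),cv2.COLOR_BGR2GRAY).astype(float),.7) for n in C}
def snap(p,edges,w=3):
    for it in range(6):
        obs=[]
        for n,a,b in edges:
            t=np.linspace(.1,.9,25)[:,None];X=np.array(a)*(1-t)+np.array(b)*t
            q=proj(n,place([*p,0],X));d=q[-1]-q[0];nv=np.array([-d[1],d[0]])/np.hypot(*d)
            s=np.arange(-w,w+.01,.1)
            pr=np.array([map_coordinates(G[n],[(u[1]+s*nv[1]),(u[0]+s*nv[0])],order=1) for u in q])
            g=abs(np.gradient(pr.mean(0)))  # straight edge: average along it
            off=s[g.argmax()]
            obs.append((n,X,nv,q+off*nv,off))
        f=lambda p:np.concatenate([((proj(n,place([*p,0],X))-Q)@nv) for n,X,nv,Q,_ in obs])
        p=least_squares(f,p,loss="soft_l1",f_scale=.3).x
    e=f(p);return p,e.reshape(-1,25).mean(1).round(2)
z=98
print("box",*snap(pb,[("top",(42,-50,z),(42,50,z)),("top",(42,50,z),(-35,50,z)),("top",(42,-50,z),(-35,-50,z)),
 ("side",(42,-50,z),(42,50,z)),("side",(42,50,z),(-35,50,z)),("side",(42,50,0),(42,50,z)),("side",(42,50,0),(42,-50,0)),("side",(42,50,0),(-42,50,0)),("side",(42,-50,0),(42,-50,z)) ],2))
m=np.array([557.4,-63.1,-.12])
print("bar",*snap(m,[("top",(-6,-22,124),(-6,22,124)),("top",(6,-22,124),(6,22,124)),("side",(6,-22,124),(6,22,124)),("side",(-6,-22,124),(-6,22,124)),("side",(-6,22,96),(-6,22,120)),("side",(6,22,96),(6,22,120)),
 ("side",(-6,-22,100),(-6,-22,120)),("top",(50,17,5),(140,17,5)),("top",(50,-17,5),(140,-17,5))],2))
E
python3 snap.py
```

```text
box [620.33 105.83   1.42] [ 0.76  0.12 -1.98  0.24  1.21  0.03  1.96 -1.99  0.96]
bar [561.59 -64.87  -0.08] [ 0.88 -0.22  0.08 -0.22 -1.8   0.7   0.1   0.54 -2.06]
```

```bash
sed -i '/^z=98/,$d' snap.py
cat >> snap.py <<'E'
z=98
for w in(1,1.5,2):
  print("box",*snap(pb,[("top",(42,-50,z),(42,50,z)),("top",(42,50,z),(-35,50,z)),("top",(42,-50,z),(-35,-50,z)),
 ("side",(42,-50,z),(42,50,z)),("side",(42,50,z),(-35,50,z)),("side",(42,50,0),(42,50,z)),("side",(42,-50,0),(42,-50,z)),("top",(-28,-45,z),(-28,45,z)),("top",(-20,-45,z),(-20,45,z)) ],w))
  m=np.array([557.4,-63.1,-.12])
  print("bar",*snap(m,[("top",(-6,-22,124),(-6,22,124)),("top",(6,-22,124),(6,22,124)),("side",(6,-22,124),(6,22,124)),("side",(-6,22,96),(-6,22,120)),("side",(6,22,96),(6,22,120)),
 ("side",(-6,-22,100),(-6,-22,120)),("top",(40,21.3,5),(140,21.3,5)),("top",(40,-21.3,5),(140,-21.3,5))],w))
E
python3 snap.py
```

```text
box [622.33 103.99   1.43] [ 0.08 -0.98 -0.08 -0.31  0.51  0.04  0.82 -0.02  0.98]
bar [561.62 -62.28  -0.14] [ 0.67 -0.33 -0.12  0.19 -0.21 -0.01 -0.14  0.16]
box [622.24 104.     1.43] [ 0.09 -0.9  -0.1  -0.3   0.5   0.07  0.81 -0.01  0.79]
bar [561.66 -61.65  -0.15] [ 0.66 -0.34 -0.22  1.32 -0.38 -0.17 -0.07  0.13]
box [620.32 104.15   1.41] [ 2.08 -0.1  -2.   -0.34  1.    0.04  1.43 -0.32  1.18]
bar [560.79 -59.54  -0.17] [ 0.06 -0.84  1.98  1.97 -0.53 -0.12 -0.08  0.12]
```

Request:
{"op": "carry_out", "data": {"deltas": [0,0,0,0.039,0.0117,0,-1,0,0,0,0.039,0.0117,0,-1,0,0,0,0.039,0.0117,0,-1,0,0,0,0.039,0.0117,0,-1,0,0,0,0.039,0.0117,0,-1,0,0,0,0.039,0.0117,0,-1,0,0,0,0.039,0.0117,0,-1,0,0,0,0.039,0.0117,0,-1,0,0,0,0,0,0.04,-1,0,0,0,0,0,0.04,-1,0,0,0,0,0,0,-1,0,0,0,0,0,0,-1]}}

```text
clock: 15.52
eef_pos: [560.0, -62.7, 169.5]
tool_rot: [3.141, -0.0, 1.459]
force: [0.8, -0.5, 1.0]
width: 85.1
gripper_force: 0.0
```

Request:
{"op": "carry_out", "data": {"deltas": [0,0,0,0,0,0.03,-1,0,0,0,0,0,0.025,-1,0,0,0,0,0,0.017,-1,0,0,0,0,0,0,-1,0,0,0,0,0,0,1,0,0,0,0,0,0,1,0,0,0,0,0,0,1,0,0,0,0,0,0,1,0,0,0,0,0,0,1,0,0,0,0,0,0,1]}}

```text
clock: 16.77
eef_pos: [559.9, -62.7, 97.3]
tool_rot: [3.141, -0.0, 1.46]
force: [0.2, 0.1, 4.8]
width: 10.9
gripper_force: 61.3
```

Request:
{"op": "carry_out", "data": {"deltas": [0,0,-4.7,0,0,0,1,0,0,-4.7,0,0,0,1,0,0,-4.7,0,0,0,1,0,0,-4.7,0,0,0,1,0,0,-4.7,0,0,0,1,0,0,-4.7,0,0,0,1,0,0,-4.7,0,0,0,1,0,0,-4.1,0,0,0,1,0,0,0,0,0,0,1,0,0,0,0,0,0,1,0,0,0,0,0,0,1,0,0,0,0,0,0,1]}}

```text
clock: 18.27
eef_pos: [559.3, -62.8, 97.3]
tool_rot: [-3.141, 0.0, 2.106]
force: [-1.2, 0.5, 5.9]
width: 10.7
gripper_force: 61.7
```

Run:
```python
from fit2 import *
s=ctrl.read_state();new={n:ctrl.get_image(n)[:,:,::-1] for n in C}
print(s["eef_pos"],s["tool_rot"],s["force"],s["torque"])
B=np.zeros((600,800,3),np.uint8)
def crop(n,x,y,w,h,k,draw=1):
    c=cv2.convertScaleAbs(cv2.resize(new[n][y:y+h,x:x+w],None,fx=k,fy=k,interpolation=cv2.INTER_CUBIC),alpha=1.4)
    for p,L in (([560,-63,.534,0],[(0,-32,34),(0,-32,93),(0,32,93),(0,32,34)]),([560,-63,1.189,0],[(0,0,62),(159,0,62)]),([560,-63,-.12,0],[(0,0,62),(166,0,62)])):
        q=((proj(n,place(p,L))-[x,y]+.5)*k).astype(np.int32)
        if draw:cv2.polylines(c,[q],False,(0,0,255))
    return c
B[:480,:500]=crop("side",240,185,100,96,5)
B[:270,510:790]=crop("side",390,160,70,67,4,0)[:270] if 0 else cv2.resize(crop("side",390,160,70,67,4,0),(280,270))
B[300:600,510:800]=crop("top",250,160,116,120,5)[:300,:290]
cv2.imwrite("pics/z.png",B)
```

```text
[559.3  -62.8   97.26] [-3.14  0.    2.11] [-1.18  0.54  5.92] [-0.01  0.25 -0.02]
```

View pics/z.png

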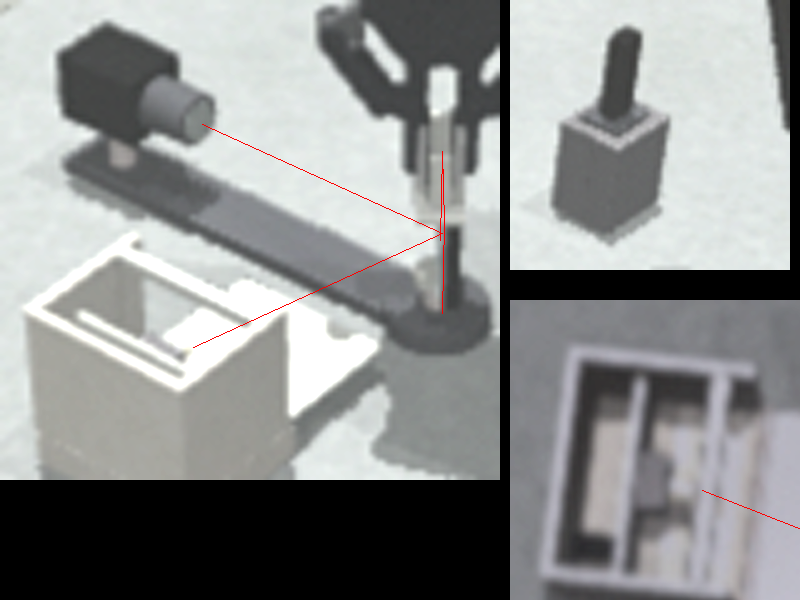

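The final picture shows the cover flat, the blade back in its stand, and the gripped mirror lined up with the model. The predicted sight line ends at the stub, at crop (193,347).

```bash
python3 -c "
from cell import ctrl
print(ctrl.finish_job())"
```

```text
the job is handed in; nothing more can be done
None
```

I handed the job in at about 18 s: the blade levered the cover flat and is back in its stand, and the arm is still holding the mirror turned about 0.65 rad, where the estimated sight line ends within about 3 mm of the stub tip.

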